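# Count the jade discs through the tipping tray

### The job

On the counting tray, sweep the three large jade discs across the deck into the trough, without lifting them and leaving the small disc on the deck, then shut the clear lid fully over them. Next put the small extra disc back in the square cardboard stock box, and then, lid still shut, lift the tray by its bar handle until the counted discs have slid out of the spout into the wooden dish, and lower the tray level again. Leave the lid shut and do not disturb the other pieces on the counter.

Things in the scene. Friction and masses are not known exactly. Their poses are not given: they have to be found in the camera images.
- stand: Fixed dark wooden base plate (170 x 250 mm) under the aluminium counting tray. Origin: on the counter under the tray; x points across the tray from deck to trough (away from the robot), y along the trough from the spout end to the handle end, z up. The tray's sizes are given in this frame, tray level.
- deck (a point): Centre of the tray's flat deck, on its top: x -30, y 0, z 64 mm of the stand. The deck spans x -85 to +25 and y -111 to +111 mm of the stand, with rims 4 mm thick and 6 mm high along its front (x -85) and both ends, and an open edge to the trough at x +25.
- trough (a point): Centre of the trough's floor: x +50, y 0, z 50 mm of the stand, 14 mm below the deck. The trough is 50 mm wide, x +25 to +75, and runs y -115 to +111 mm; beyond it a wall 5 mm thick rises to z 65, the +y end is walled, the -y end is an open spout.
- tray (a joint): Tip angle of the tray on the stand (rad): 0 level (as it starts, resting by its weight), growing to its stop at 0.85 as the +y (handle) end is lifted. Axis: parallel to the stand's x, at y -115, z 45 mm of the stand. Takes about 3 N at the handle and falls back level if let go. The discs slide easily (friction about 0.3) and run out of the spout once it is tipped by about 0.3 to 0.6 rad.
- handle (a point): Middle of the steel bar handle of the tray, at x 0, y +155, z 55 mm of the stand when level (and moving with the tray). Round bar 12 mm thick, along the stand's x, on two round posts 10 mm thick at x +-50 mm; the tray's end face is 40 mm away. It can turn between the fingers.
- lid (a joint): Angle of the clear lid (rad): 0 shut, flat over the trough; it starts wide open at about 1.4 to 1.7, standing up along the far side of the trough. A stiff hinge (0.04 N m): it stays where it is left and must be pushed all the way down.
- lid_edge (a point): Middle of the free edge (brass strip) of the clear lid, a 226 mm long, 60 mm wide, 4 mm thick plate. When shut its top is 70 mm above the counter and it overlaps the deck by 5 mm.
- lid_hinge (a point): Middle of the lid's hinge line on its underside: at x +80, y 0, z 66 mm of the stand, the axis parallel to the stand's y. The opening lid swings its free edge up and over towards +x.
- disc_a: Large round jade disc, 40 mm across, 7 mm thick, flat on the deck. Origin: centre of its underside. 30 g. The four discs start in one row along the deck, about 46 mm apart, in any order.
- disc_b: Second large jade disc, same as disc_a.
- disc_c: Third large jade disc, same as disc_a.
- small_disc: Small round jade disc, 26 mm across, 7 mm thick, 13 g, flat on the deck among the large ones. Origin: centre of its underside. The extra.
- dish: Fixed open wooden dish just below the spout, 100 x 140 mm outside (x, y), 30 mm high, walls and floor 4 mm. Origin: centre of its underside.
- stock: Fixed square open cardboard stock box, 80 x 80 mm outside, 25 mm high, walls and floor 4 mm, beside the dish on the robot's side. Origin: centre of its underside.
- harmonica: Nickel harmonica, 100 x 26 x 22 mm, lying in front of the tray. Bystander. Origin: centre of its underside.
- figurine: Ceramic shepherdess, 124 mm high, 60 mm across, standing behind the tray. Bystander. Origin: centre of its underside.
- mouthpiece: Brass trumpet mouthpiece standing on its rim, 27 mm across, 85 mm high, near the handle end. Bystander. Origin: centre of its underside.
- lens: Black camera lens with chrome rings, standing, 67 mm across, 75 mm high, beyond the handle end. Bystander. Origin: centre of its underside.
- ring_box: Blue ring box, 50 x 55 x 41 mm, behind the tray. Bystander. Origin: centre of its underside.
- watch: Brass pocket watch lying flat, 46 mm across, 12 mm thick, in front of the tray. Bystander, not to be counted. Origin: centre of its underside.
Not all that is in view belongs to the job. What is shaped like the small_disc but blue or purple is not meant.

How it is judged:
By the outcome, as a careful person would: the job done as asked, in the order asked, and still so for the second after the job is handed in, with the robot touching nothing.
It also fails if it takes over 66 s, if anything falls off the work surface, if the arm or the gripper's body presses on something with over 40 N, if the wrist force passes 120 N, or if a joint passes its speed limit or range.

### The arm

A 7-joint arm with a two-finger parallel gripper is mounted at the origin on the work surface. World frame = base frame: x ahead of the robot, y to its left, z up, the work surface at z = 0. Lengths are in m, angles in rad, forces in N, time in s.
With the tool pointing down it reaches from about 0.4 to 0.75 m from the base axis. Payload 19.5 kg.
Tool frame: the origin (TCP) lies on the mounting face of the last link; the fingertips stand 173 mm ahead of it and the grasp point (between the pads) lies 155 mm ahead of it (r.finger_overhang is the z of the fingertips in the tool frame, in m); z points along the fingers, y is the line along which they close (so a half turn about z gives the same grasp; the last joint's range is limited). The gripper opens to 85 mm and grips with 20 to 120 N. Pads are 22 mm wide; open, the fingers measure 114 mm over their backs; the gripper's body (76 mm by 85 mm) begins 54 mm behind the grasp point. The pads swing forward as they close: fully open they stand 13 mm farther back than shut.
Start: joints at [-1.167, 0.707, -0.028, 1.485, 0.022, 0.951, -0.075], TCP at [0.248, 0.519, 0.405] pointing down, gripper open.
Joint ranges: [-2.71, 2.71], [-0.32, 2.16], [-1.57, 1.52], [0, 2.45], [-1.46, 4.6], [0, 2.02], [-2.83, 2.83]. Speed limits (rad/s): [1.89, 1.89, 2.57, 2.57, 3.01, 3.01, 3.01].

### API

Orientations are given as a unit quaternion [x, y, z, w].
In Python, from plant import readout, imaging, job, r gives the robot as it stands.
- The arm moves only by the tool send_rows, never from a script. Its argument "commands" is a list of rows, each a list of 7 numbers: the closure, from 0 (fully open) to 1 (shut), then the shift along the world's x, y, z in mm, then the turn, a rotation vector about the world's x, y, z in degrees. In form: [[hand, x, y, z, ax, ay, az], ...]. A call has 1 to 20 rows; each row shifts and turns the commanded pose from where the row before left it; what a row does not reach is not made up. A row lasts 1/12 s, in which the tool goes at most 41.7 mm and 7.16 degrees, less where a joint would pass 70% of its speed; a pose out of reach is approached as far as the arm can. A call is refused whole if a number of a shift passes 41.7 or a number of a turn 7.16, either way. A call with a gripper value outside its range is refused whole. The fingers move at their own pace and stop on an object; the grip force is fixed at half the most. Time passes only in rows, so rows that do not move let the fingers close. It gives the time, the measured TCP pose, the force, the opening and the grip force at its end, in the units of the state.
- readout.read_state(): the state, without advancing time (a new reading comes with each control period).
- imaging.grab_frame(name): name is "scene" or "top" or "wrist"; returns a dict with "pixels" (420x560x3 uint8, red, green, blue), "fov_y" (degrees; the focal length in pixels is half the picture's height over the tangent of half this angle, whatever the lens; pixels are square), "cx", "cy" (the principal point, pixels), "R" (3x3) and "t" (3): a world point X has camera coordinates R X + t. Camera axes: x right, y down, z forward; pixel columns grow to the right and rows downward; lengths in m; the calibration is good to about 2 mm. A picture is of the moment at which its call begins. There is no depth.
- job.finish_job(): hands the job in; it is judged then, once.
The state is a dict: "clock": time; "qpos": joint angles; "joint_velocities": joint speeds; "joint_torque": joint torques, N m; "eef_pos": TCP position; "orientation": TCP orientation; "contact_force": force on the tool from outside, world axes, zero at the start; "wrist_torque": the same for the moment, N m; "gripper_width": finger opening in m; "grip_force": force on a finger pad.
Only numpy, scipy, OpenCV 4.12 (cv2) and the standard library are available. Lean on these libraries where they do the work, as an engineer would, in place of code of your own. Each camera call takes 0.05 s, during which the arm holds its last target. There are 200 camera calls.

## Working session

There is one attempt and no reset: what is moved stays moved. The work goes in short steps, Python scripts to look and compute and a tool call to move; the robot and the scene stay as the last step left them, time stands still between calls to the robot, and variables do not carry over. Pictures are saved under pics/ and viewed, at most 14 in all, crops included, and the job is handed in when it is done.

Besides the shell and the picture viewer there is one more tool, called after "Emit:" as name(argument=value, ...) on one line, values as JSON. send_rows: Moves the arm, as the interface text tells. Its arguments: {"type":"object","properties":{"commands":{"type":"array"}},"required":["commands"]}

```bash
mkdir -p pics
cat > h.py <<'E'
import numpy as np, cv2
from plant import readout, imaging, job, r
def grab(n,save=None):
    f=imaging.grab_frame(n); f['pixels']=np.asarray(f['pixels'])
    f['f']=f['pixels'].shape[0]/2/np.tan(np.radians(f['fov_y'])/2)
    f['R']=np.array(f['R']);f['t']=np.array(f['t'])
    if save: cv2.imwrite('pics/'+save,f['pixels'][:,:,::-1])
    return f
def ray(f,u,v):
    d=f['R'].T@np.array([(u-f['cx'])/f['f'],(v-f['cy'])/f['f'],1.]); return -f['R'].T@f['t'],d/np.linalg.norm(d)
def plane(f,u,v,z):
    o,d=ray(f,u,v); return o+d*(z-o[2])/d[2]
def proj(f,X):
    c=f['R']@np.array(X)+f['t']; return np.array([f['cx']+f['f']*c[0]/c[2],f['cy']+f['f']*c[1]/c[2]])
def tri(f1,p1,f2,p2):
    o1,d1=ray(f1,*p1);o2,d2=ray(f2,*p2)
    A=np.stack([d1,-d2],1);s=np.linalg.lstsq(A,o2-o1,rcond=None)[0]
    a,b=o1+s[0]*d1,o2+s[1]*d2; return (a+b)/2,np.linalg.norm(a-b)
E
python3 - <<'E'
from h import *
for n in ['top','scene','wrist']:
    f=grab(n,n+'0.png'); print(n,f['fov_y'],f['cx'],f['cy'],(-f['R'].T@f['t']).round(3),f['R'].round(3).tolist())
s=readout.read_state(); print(s)
E
```

```text
top 45.57821412183886 282.26927052302 208.54812121419263 [0.415 0.017 0.88 ] [[-0.002, -1.0, -0.014], [-0.984, 0.005, -0.178], [0.178, 0.014, -0.984]]
scene 54.60800608705646 278.6519986914663 211.0536833779831 [0.863 0.52  0.664] [[-0.835, 0.55, -0.009], [0.392, 0.583, -0.712], [-0.386, -0.599, -0.702]]
wrist 67.42827710627874 281.4833873253478 205.45955464117446 [0.186 0.548 0.375] [[0.432, 0.902, -0.001], [0.868, -0.415, 0.272], [0.245, -0.119, -0.962]]
{'clock': 0.15, 'qpos': array([-1.16673059,  0.70695943, -0.02762027,  1.48483925,  0.02199431,
        0.95090372, -0.07548973]), 'joint_velocities': array([-0.0010687 , -0.00292505,  0.0009073 , -0.00243467,  0.00184244,
       -0.00067449,  0.00046568]), 'joint_torque': array([-8.91848140e-05, -8.83301282e+01,  1.23479582e+00, -2.36185044e+01,
        1.70045905e-02,  5.40346766e-03, -5.21556797e-05]), 'eef_pos': array([0.24788586, 0.51877976, 0.40434745]), 'orientation': array([ 2.21038811e-01,  9.75264929e-01, -3.95289403e-04, -8.26807562e-05]), 'contact_force': array([0.14190487, 0.19140901, 0.72641685]), 'wrist_torque': array([-0.01591711, -0.05458512, -0.01343676]), 'grip_force': 0.0, 'gripper_width': 0.08537150112032264}
```

View pics/top0.png

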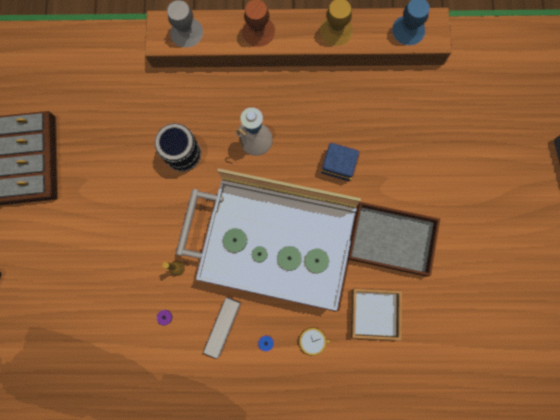

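View pics/scene0.png

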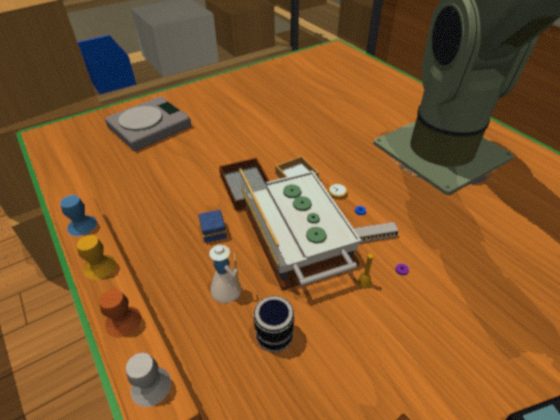

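Top view: the tray sits at about (275,245) with its handle on the left at (190,225). The discs are at (235,240), (259,254) small, (289,258) and (317,260). The dish is at (395,240), the stock box at (376,315), and the lid stands open along the far side.

Run:
```python
from h import *
T=grab('top');S=grab('scene')
def blobs(f,box,lo,hi,amin):
    hsv=cv2.cvtColor(f['pixels'],cv2.COLOR_RGB2HSV); m=cv2.inRange(hsv,lo,hi)
    k=np.zeros_like(m);x0,y0,x1,y1=box;k[y0:y1,x0:x1]=m[y0:y1,x0:x1]
    cs,_=cv2.findContours(k,cv2.RETR_EXTERNAL,cv2.CHAIN_APPROX_NONE)
    return [(cv2.fitEllipse(c),cv2.contourArea(c)) for c in cs if cv2.contourArea(c)>amin]
tb=sorted(blobs(T,(195,190,360,310),(38,60,40),(85,255,255),40),key=lambda b:b[0][0][0])
sb=sorted(blobs(S,(240,170,360,260),(38,60,40),(85,255,255),40),key=lambda b:-b[0][0][1])
for b in tb: print('T',np.round(b[0][0],1),np.round(b[0][1],1),b[1],plane(T,*b[0][0],.071).round(4))
for b in sb: print('S',np.round(b[0][0],1),b[1])
for a,b in zip(tb,sb): print(*tri(T,a[0][0],S,b[0][0]))
for n,f,b in(('t',T,(150,160,450,350)),('s',S,(200,140,420,300))):
    x0,y0,x1,y1=b
    k=800/(x1-x0); cv2.imwrite(f'pics/c{n}.png',cv2.resize(f['pixels'][y0:y1,x0:x1,::-1],None,fx=k,fy=k,interpolation=cv2.INTER_CUBIC)); print(k)
```

```text
T [233.5 239.8] [16.  16.5] 58.0 [0.5102 0.1074 0.071 ]
S [315.9 234.5] 191.5
S [312.8 217.6] 59.5
S [297.  197.3] 293.5
[0.51053706 0.10767932 0.06832012] 5.933677932570516e-05
2.6666666666666665
3.6363636363636362
```

View pics/ct.png

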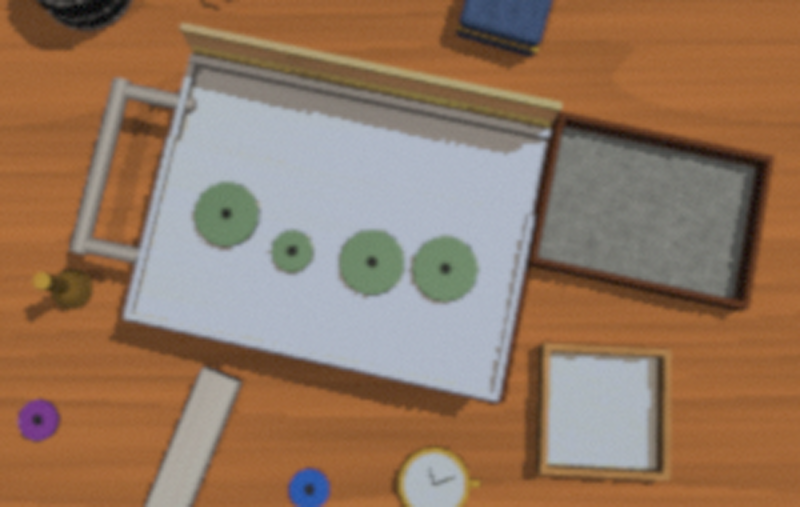

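View pics/cs.png

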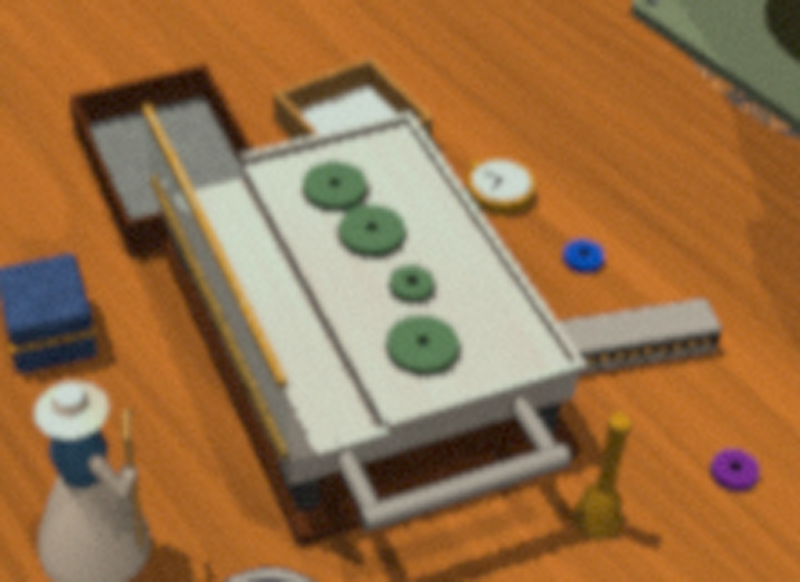

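The enlarged views show the handle, the front rim corners, the deck/trough edge (scene crop (245,165)–(382,425)) and four clean discs. Next I fit the stand frame from these points.

```bash
cat >> h.py <<'E'
def greens(f,box,amin=60,lo=(38,45,40),hi=(85,255,255)):
    hsv=cv2.cvtColor(f['pixels'],cv2.COLOR_RGB2HSV); m=cv2.inRange(hsv,lo,hi)
    k=np.zeros_like(m);x0,y0,x1,y1=box;k[y0:y1,x0:x1]=m[y0:y1,x0:x1]
    k=cv2.morphologyEx(k,cv2.MORPH_CLOSE,np.ones((3,3)))
    cs,_=cv2.findContours(k,cv2.RETR_EXTERNAL,cv2.CHAIN_APPROX_NONE)
    return [(np.array(cv2.fitEllipse(c)[0]),cv2.contourArea(c)) for c in cs if cv2.contourArea(c)>amin]
E
python3 - <<'E'
from h import *
T=grab('top');S=grab('scene')
t=lambda u,v:(150+(u+.5)/2.6667-.5,160+(v+.5)/2.6667-.5); s=lambda u,v:(200+(u+.5)/3.63636-.5,140+(v+.5)/3.63636-.5)
tb=sorted(greens(T,(195,190,360,310)),key=lambda b:b[0][0]);sb=sorted(greens(S,(240,170,360,260)),key=lambda b:-b[0][1])
D=[]
print(len(tb),len(sb))
for a,b in zip(tb,sb):
    p,e=tri(T,a[0],S,b[0]); D.append(plane(T,*a[0],.071)); print('disc',a[1],p.round(4),round(e,4),D[-1].round(4),plane(S,*b[0],.071).round(4))
h1,e1=tri(T,t(120,87),S,s(372,517));h2,e2=tri(T,t(80,245),S,s(563,453)); print('handle',h1,e1,h2,e2,np.linalg.norm(h1-h2))
L1,_=tri(T,t(182,29),S,s(148,105)); 
pts=[((-89,115),plane(T,*t(125,320),.07)),((-89,-115),plane(T,*t(500,402),.07)),((25,-113),plane(S,*s(245,165),.064)),((25,113),plane(S,*s(382,425),.064)),
 ((50,155),h1),((-50,155),h2),((-89,-115),plane(S,*s(410,117),.07)),((-89,115),plane(S,*s(582,365),.07))]
A=np.array([p for p,_ in pts])/1e3;B=np.array([q[:2] for _,q in pts])
a,b=A-A.mean(0),B-B.mean(0);th=np.arctan2((a[:,0]*b[:,1]-a[:,1]*b[:,0]).sum(),(a*b).sum())
R=np.array([[np.cos(th),-np.sin(th)],[np.sin(th),np.cos(th)]]);o=B.mean(0)-R@A.mean(0)
print('yaw',np.degrees(th),'o',o); print(((B-o)@R*1e3).round(1).tolist())
np.savez('st.npz',R=R,o=o)
to=lambda p:((np.array(p)[:2]-o)@R*1e3).round(1)
print('discs',[to(d) for d in D]); print('handle mid',o+R@[0,.155])
# lid edge ends both in scene and top
for nm,a,b in(('spout',t(561,104),s(148,105)),('hand',t(182,28),s(281,383))):
    p,e=tri(T,a,S,b);print('lid',nm,p.round(4),e.round(4),to(p))
print('stock',plane(T,*t(606,412),.025),to(plane(T,*t(606,412),.025)),'dish',to(plane(T,*t(655,212),.03)))
for n,q,z in(('fig',(255,125),.06),('ring',(340,160),.041),('mp',(172,269),.04),('lens',(180,150),.05)): print(n,to(plane(T,*q,z)))
print(r.finger_overhang,readout.read_state()['clock'])
E
```

```text
4 3
disc 372.0 [0.5099 0.1066 0.0673] 0.0006 [0.5097 0.106  0.071 ] [0.5119 0.1094 0.071 ]
disc 134.5 [0.4872 0.0659 0.0673] 0.0004 [0.487  0.0656 0.071 ] [0.4894 0.0688 0.071 ]
disc 372.5 [0.4836 0.0141 0.0819] 0.011 [0.4802 0.0176 0.071 ] [0.4806 0.0008 0.071 ]
handle [0.59308631 0.17626852 0.05449893] 3.368758069696025e-05 [0.49111707 0.19897775 0.0577338 ] 0.003997400432772765 0.10451746022285743
yaw -12.56177703692162 o [0.50962394 0.03641499]
[[-90.3, 112.7], [-89.2, -117.4], [23.5, -110.1], [26.4, 109.5], [51.0, 154.7], [-53.4, 154.6], [-87.3, -108.9], [-86.9, 114.9]]
discs [array([-15.1,  67.9]), array([-28.4,  23.5]), array([-24.7, -24.8])]
handle mid [0.54333522 0.18770461]
lid spout [ 0.565  -0.0913  0.1268] 0.0028 [  81.8 -112.6]
lid hand [0.6139 0.1274 0.1228] 0.0008 [ 82.  111.5]
stock [ 0.38976905 -0.12915277  0.025     ] [ -81.  -187.7] dish [  48.7 -194.5]
fig [187.   80.8]
ring [162.4 -74.9]
mp [-82. 163.]
lens [118.9 199. ]
0.1734 0.35
```

Emit:
send_rows(commands=[[1, 16, -29, 0, 0, 0, 6.5], [1, 16, -29, 0, 0, 0, 6.5], [1, 16, -29, 0, 0, 0, 0], [1, 16, -29, 0, 0, 0, 0], [1, 16, -29, 0, 0, 0, 0], [1, 16, -29, 0, 0, 0, 0], [1, 16, -29, 0, 0, 0, 0], [1, 16, -29, 0, 0, 0, 0], [1, 16, -29, 0, 0, 0, 0], [1, 16, -29, 0, 0, 0, 0], [1, 16, -29, 0, 0, 0, 0], [1, 16, -29, 0, 0, 0, 0], [1, 16, -29, 0, 0, 0, 0], [1, 16, -29, 0, 0, 0, 0], [1, 0, 0, -20, 0, 0, 0], [1, 0, 0, -20, 0, 0, 0], [1, 0, 0, -20, 0, 0, 0], [1, 0, 0, -20, 0, 0, 0], [1, 0, 0, 0, 0, 0, 0], [1, 0, 0, 0, 0, 0, 0]])

```text
clock: 2.02
eef_pos: [0.4719, 0.1129, 0.3247]
orientation: [0.109, 0.994, -0.0, -0.001]
contact_force: [0.2, 0.1, -0.5]
gripper_width: -0.0
grip_force: 0.0
```

Run:
```python
from h import *
T=grab('top','t1.png');W=grab('wrist','w1.png')
s=readout.read_state();print(s['eef_pos'],s['orientation'],s['gripper_width'],s['qpos'].round(2))
big=W['pixels'];cv2.imwrite('pics/both1.png',np.hstack([T['pixels'][160:370,150:450],W['pixels'][::2,::2]])[:,:,::-1])
```

```text
[0.47213488 0.11289268 0.32572602] [1.09231688e-01 9.94016137e-01 1.70177343e-04 5.73537948e-04] -0.0001804234199365275 [-0.22  0.7  -0.14  1.9   0.18  0.55  0.87]
```

View pics/both1.png

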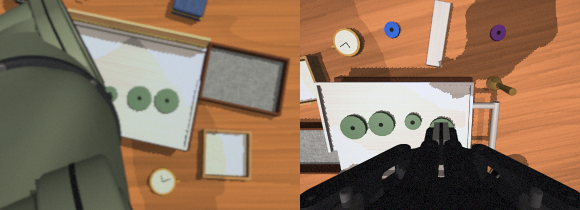

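The wrist view shows the discs from (350,127) to (440,122) in the combined picture, with the fingertip near the disc at the handle end. I'll cross-check the disc positions from here.

```bash
cat >> h.py <<'E'
_d=np.load('st.npz');R_,o_=_d['R'],_d['o']
to=lambda p:((np.array(p)[:2]-o_)@R_*1e3).round(1)
E
python3 - <<'E'
from h import *
W=grab('wrist')
for c,a in greens(W,(60,150,345,330),100): p=plane(W,*c,.071);print(c.round(1),a,p.round(4),to(p))
T=grab('top')
for c,a in greens(T,(255,190,360,310),50):p=plane(T,*c,.071);print('T',c.round(1),a,p.round(4),to(p))
E
```

```text
[281.9 250.1] 373.5 [0.5025 0.1065 0.071 ] [-22.2  66.8]
[106.4 252.7] 1855.0 [ 0.475 -0.027  0.071] [-20.  -69.4]
[224.7 241.8] 734.5 [0.4862 0.0651 0.071 ] [-29.1  22.9]
[162.2 246. ] 1838.5 [0.4791 0.017  0.071 ] [-25.6 -25.6]
T [260.  292.5] 327.0 [0.4255 0.0638 0.071 ] [-88.1   8.4]
T [316.2 260.6] 377.0 [ 0.4759 -0.0267  0.071 ] [-19.2 -68.9]
T [288.7 258. ] 381.5 [0.4802 0.0176 0.071 ] [-24.6 -24.7]
T [260.7 252.6] 65.0 [0.4891 0.063  0.071 ] [-25.9  21.5]
```

Emit:
send_rows(commands=[[1, 0, 0, -20, 0, 0, 0], [1, 0, 0, -20, 0, 0, 0], [1, 0, 0, -20, 0, 0, 0], [1, 0, 0, -16, 0, 0, 0], [1, 0, 0, -6, 0, 0, 0], [1, 0, 0, -3, 0, 0, 0], [1, 0, 0, 0, 0, 0, 0]])

```text
clock: 2.8
eef_pos: [0.4721, 0.1129, 0.2401]
orientation: [0.109, 0.994, -0.0, 0.0]
contact_force: [0.7, -0.1, 0.4]
gripper_width: -0.0001
grip_force: 0.0
```

Emit:
send_rows(commands=[[1, 5, -1.1, 0, 0, 0, 0], [1, 5, -1.1, 0, 0, 0, 0], [1, 5, -1.1, 0, 0, 0, 0], [1, 5, -1.1, 0, 0, 0, 0], [1, 5, -1.1, 0, 0, 0, 0], [1, 5, -1.1, 0, 0, 0, 0], [1, 5, -1.1, 0, 0, 0, 0], [1, 5, -1.1, 0, 0, 0, 0], [1, 5, -1.1, 0, 0, 0, 0], [1, 5, -1.1, 0, 0, 0, 0], [1, 5, -1.1, 0, 0, 0, 0], [1, 5, -1.1, 0, 0, 0, 0], [1, 5, -1.1, 0, 0, 0, 0], [1, 3, -0.7, 0, 0, 0, 0], [1, 0, 0, 0, 0, 0, 0]])

```text
clock: 4.05
eef_pos: [0.5404, 0.0976, 0.2396]
orientation: [0.109, 0.994, -0.0, 0.0]
contact_force: [0.5, 0.1, 0.2]
gripper_width: 0.0002
grip_force: 0.0
```

Run:
```python
from h import *
S=grab('scene');W=grab('wrist','w2.png')
s=readout.read_state();print(s['eef_pos'],to(s['eef_pos']),s['contact_force'])
cv2.imwrite('pics/both2.png',np.hstack([cv2.resize(S['pixels'][150:290,230:370],(420,420)),W['pixels'][::2,::2].repeat(1,0) if 0 else cv2.resize(W['pixels'],(380,420))])[:,:,::-1])
```

```text
[0.53983316 0.09781742 0.2396255 ] [16.1 66.5] [-0.04645375  0.71250235  0.1925645 ]
```

View pics/both2.png

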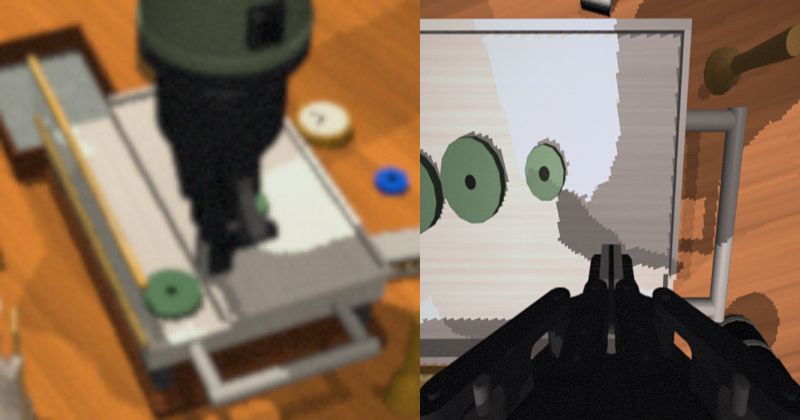

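Left: disc A lies in the trough at (173,293). Same stroke for disc B.

Emit:
send_rows(commands=[[1, 0, 0, 25, 0, 0, 0], [1, -20, -15, 5, 0, 0, 0], [1, -20, -15, 0, 0, 0, 0], [1, -20, -14, 0, 0, 0, 0], [1, -20, -14, 0, 0, 0, 0], [1, -18, -14, 0, 0, 0, 0], [1, 0, 0, -15, 0, 0, 0], [1, 0, 0, -12, 0, 0, 0], [1, 0, 0, -3, 0, 0, 0], [1, 0, 0, 0, 0, 0, 0]])

```text
clock: 4.98
eef_pos: [0.4418, 0.026, 0.2393]
orientation: [0.109, 0.994, -0.0, -0.001]
contact_force: [-0.3, -0.1, -0.2]
gripper_width: -0.0002
grip_force: 0.0
```

Emit:
send_rows(commands=[[1, 4.9, -1.1, 0, 0, 0, 0], [1, 4.9, -1.1, 0, 0, 0, 0], [1, 4.9, -1.1, 0, 0, 0, 0], [1, 4.9, -1.1, 0, 0, 0, 0], [1, 4.9, -1.1, 0, 0, 0, 0], [1, 4.9, -1.1, 0, 0, 0, 0], [1, 4.9, -1.1, 0, 0, 0, 0], [1, 4.9, -1.1, 0, 0, 0, 0], [1, 4.9, -1.1, 0, 0, 0, 0], [1, 4.9, -1.1, 0, 0, 0, 0], [1, 4.9, -1.1, 0, 0, 0, 0], [1, 4.9, -1.1, 0, 0, 0, 0], [1, 4.9, -1.1, 0, 0, 0, 0], [1, 4.9, -1.1, 0, 0, 0, 0], [1, 4.9, -1.1, 0, 0, 0, 0], [1, 4.9, -1.1, 0, 0, 0, 0], [1, 0, 0, 0, 0, 0, 0]])

```text
clock: 6.4
eef_pos: [0.5211, 0.0079, 0.2396]
orientation: [0.109, 0.994, -0.0, 0.0]
contact_force: [0.7, -0.3, 0.3]
gripper_width: 0.0001
grip_force: 0.0
```

Emit:
send_rows(commands=[[1, 0, 0, 25, 0, 0, 0], [1, -21, -6.5, 5, 0, 0, 0], [1, -21, -6.5, 0, 0, 0, 0], [1, -21, -6.5, 0, 0, 0, 0], [1, -20.5, -6.5, 0, 0, 0, 0], [1, 0, 0, -15, 0, 0, 0], [1, 0, 0, -12, 0, 0, 0], [1, 0, 0, -3, 0, 0, 0], [1, 0, 0, 0, 0, 0, 0]])

```text
clock: 7.15
eef_pos: [0.4367, -0.0177, 0.2392]
orientation: [0.109, 0.994, -0.0, -0.001]
contact_force: [0.2, -0.1, -0.2]
gripper_width: 0.0
grip_force: 0.0
```

Emit:
send_rows(commands=[[1, 4.9, -1.1, 0, 0, 0, 0], [1, 4.9, -1.1, 0, 0, 0, 0], [1, 4.9, -1.1, 0, 0, 0, 0], [1, 4.9, -1.1, 0, 0, 0, 0], [1, 4.9, -1.1, 0, 0, 0, 0], [1, 4.9, -1.1, 0, 0, 0, 0], [1, 4.9, -1.1, 0, 0, 0, 0], [1, 4.9, -1.1, 0, 0, 0, 0], [1, 4.9, -1.1, 0, 0, 0, 0], [1, 4.9, -1.1, 0, 0, 0, 0], [1, 4.9, -1.1, 0, 0, 0, 0], [1, 4.9, -1.1, 0, 0, 0, 0], [1, 4.9, -1.1, 0, 0, 0, 0], [1, 4.9, -1.1, 0, 0, 0, 0], [1, 4.9, -1.1, 0, 0, 0, 0], [1, 0, 0, 0, 0, 0, 0], [1, 0, 0, 0, 0, 0, 0]])

```text
clock: 8.57
eef_pos: [0.5103, -0.0344, 0.2396]
orientation: [0.109, 0.994, -0.0, -0.0]
contact_force: [0.2, -0.8, 0.4]
gripper_width: 0.0
grip_force: 0.0
```

Run:
```python
from h import *
S=grab('scene');W=grab('wrist')
s=readout.read_state();print(s['eef_pos'],to(s['eef_pos']),s['contact_force'])
for c,a in greens(S,(220,150,370,270),20):
  for z in(.057,.071):print('S',c.round(1),a,z,to(plane(S,*c,z)))
for c,a in greens(W,(0,0,560,420),100):
  for z in(.057,.071):print('W',c.round(1),a,z,to(plane(W,*c,z)))
```

```text
[ 0.51014285 -0.03425781  0.23965922] [ 15.9 -68.9] [-1.06007805  0.59273345  0.1058221 ]
S [287.  247.5] 225.5 0.057 [47.1 71.2]
S [287.  247.5] 225.5 0.071 [51.6 82.2]
S [312.7 217.6] 77.5 0.057 [-33.1  14.9]
S [312.7 217.6] 77.5 0.071 [-26.8  27.2]
S [268.9 209.2] 278.5 0.057 [ 43.7 -42.1]
S [268.9 209.2] 278.5 0.071 [ 48.2 -28.5]
W [523.9 302.9] 3488.5 0.057 [46.4 65.1]
W [523.9 302.9] 3488.5 0.071 [37.3 52.9]
W [360.3 287.9] 909.0 0.057 [ 37.1 -26. ]
W [360.3 287.9] 909.0 0.071 [ 28.8 -29.9]
W [485.6 172.7] 2546.0 0.057 [-26.4  31.2]
W [485.6 172.7] 2546.0 0.071 [-28.8  22. ]
```

All three large discs are in the trough and the small one has stayed put. Next I go over and behind the lid.

Emit:
send_rows(commands=[[1, 0, 0, 30, 0, 0, 0], [1, 0, 0, 30, 0, 0, 0], [1, 0, 0, 30, 0, 0, 0], [1, 23, 9, 0, 0, 0, 0], [1, 23, 9, 0, 0, 0, 0], [1, 23, 9, 0, 0, 0, 0], [1, 23, 9, 0, 0, 0, 0], [1, 23, 9, 0, 0, 0, 0], [1, 0, 0, -20, 0, 0, 0], [1, 0, 0, -20, 0, 0, 0], [1, 0, 0, -5, 0, 0, 0], [1, 0, 0, 0, 0, 0, 0]])

```text
clock: 9.67
eef_pos: [0.6249, 0.0107, 0.2836]
orientation: [0.109, 0.994, -0.0, -0.001]
contact_force: [0.2, 0.2, 0.3]
gripper_width: -0.0001
grip_force: 0.0
```

Run:
```python
from h import *
S=grab('scene');W=grab('wrist')
s=readout.read_state();print(s['eef_pos'],to(s['eef_pos']),s['contact_force'])
cv2.imwrite('pics/both3.png',np.hstack([cv2.resize(S['pixels'][130:290,210:370],(420,420)),cv2.resize(W['pixels'],(380,420))])[:,:,::-1])
```

```text
[0.62537838 0.01067607 0.28561065] [1.186e+02 1.000e-01] [-0.06378873  0.17261652  0.95577389]
```

View pics/both3.png

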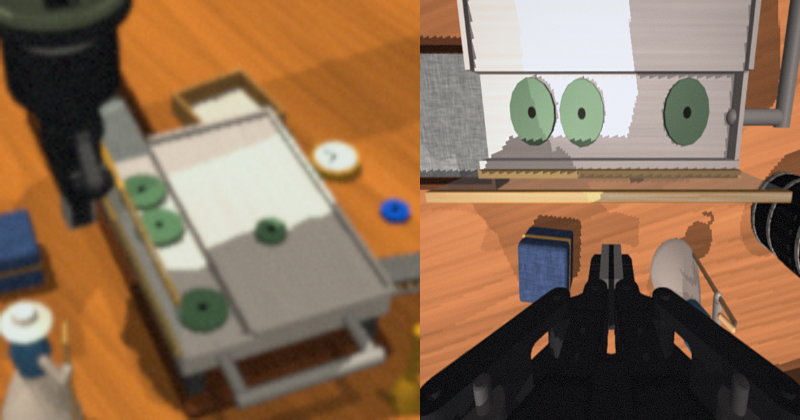

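Three large discs lie flat in the trough (wrist panel (532,112), (582,112), (687,112)), and the fingers are behind the lid in free space. Closing the lid along an arc.

Emit:
send_rows(commands=[[1, -7, 1.5, 0, 0, 0, 0], [1, -7, 1.5, 0, 0, 0, 0], [1, -6.5, 1.5, 0, 0, 0, 0], [1, -4.5, 1, -0.2, 0, 0, 0], [1, -4.5, 1, -0.2, 0, 0, 0], [1, -4.5, 1, -0.2, 0, 0, 0], [1, -5.5, 1.2, -1.8, 0, 0, 0], [1, -5.5, 1.2, -1.8, 0, 0, 0], [1, -4.9, 1.1, -3.2, 0, 0, 0], [1, -4.9, 1.1, -3.2, 0, 0, 0], [1, -3.9, 0.9, -4.3, 0, 0, 0], [1, -3.9, 0.9, -4.3, 0, 0, 0], [1, -1.8, 0.4, -3.5, 0, 0, 0], [1, -1.8, 0.4, -3.5, 0, 0, 0], [1, -1.8, 0.4, -3.5, 0, 0, 0], [1, -0.8, 0.2, -3.8, 0, 0, 0], [1, -0.8, 0.2, -3.8, 0, 0, 0], [1, -0.8, 0.2, -3.0, 0, 0, 0], [1, 0, 0, 0, 0, 0, 0]])

```text
clock: 11.35
eef_pos: [0.5548, 0.0264, 0.2438]
orientation: [0.109, 0.994, -0.0, -0.0]
contact_force: [1.2, 0.2, -1.1]
gripper_width: -0.0001
grip_force: 0.0
```

Emit:
send_rows(commands=[[1, 0, 0, -1, 0, 0, 0], [1, 0, 0, -0.5, 0, 0, 0], [1, 0, 0, 0, 0, 0, 0]])

```text
clock: 11.6
eef_pos: [0.5549, 0.0264, 0.2434]
orientation: [0.109, 0.994, -0.0, 0.0]
contact_force: [-2.3, -0.8, 10.2]
gripper_width: 0.0001
grip_force: 4.7
```

Run:
```python
from h import *
s=readout.read_state();print(s['eef_pos'],to(s['eef_pos']),s['contact_force'])
```

```text
[0.55492792 0.02641293 0.24337634] [46.4  0.1] [-2.29256272 -0.78710369 10.17066402]
```

Emit:
send_rows(commands=[[1, 0, 0, 20, 0, 0, 0], [0.5, 0, 0, 30, 0, 0, 0], [0.5, -23, 13, 0, 0, 0, 0], [0.5, -23, 13, 0, 0, 0, 0], [0.5, -22.3, 12.9, 0, 0, 0, 0], [0.5, 0, 0, 0, 0, 0, 0], [0.5, 0, 0, 0, 0, 0, 0]])

```text
clock: 12.18
eef_pos: [0.4863, 0.0659, 0.2932]
orientation: [0.109, 0.994, -0.0, 0.0]
contact_force: [-0.0, -0.2, -0.1]
gripper_width: 0.0426
grip_force: 0.0
```

Run:
```python
from h import *
S=grab('scene');W=grab('wrist')
s=readout.read_state();print(s['eef_pos'],to(s['eef_pos']),s['contact_force'],s['gripper_width'])
for c,a in greens(W,(0,0,560,420),100): print('W',c.round(1),a,to(plane(W,*c,.071)))
cv2.imwrite('pics/both4.png',np.hstack([cv2.resize(S['pixels'][130:290,210:370],(420,420)),cv2.resize(W['pixels'],(380,420))])[:,:,::-1])
```

```text
[0.4871683  0.06499002 0.29293875] [-28.1  23. ] [ 0.93691427 -0.54264554  0.51121778] 0.04270473016195579
W [280.6 226. ] 1056.0 [-28.8  22.6]
```

View pics/both4.png

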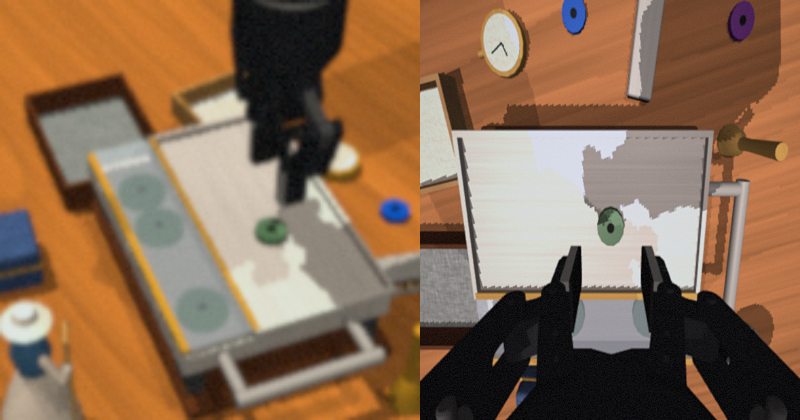

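Lid is shut flat with the three discs under it (left panel), and the fingers straddle the small disc at (610,227) in the right panel. Picking it up.

Emit:
send_rows(commands=[[0.5, 0, 0, -20, 0, 0, 0], [0.5, 0, 0, -20, 0, 0, 0], [0.5, 0, 0, -10, 0, 0, 0], [0.5, 0, 0, -5, 0, 0, 0], [0.5, 0, 0, 0, 0, 0, 0], [0.65, 0, 0, 0, 0, 0, 0], [0.75, 0, 0, 0, 0, 0, 0], [1, 0, 0, 0, 0, 0, 0], [1, 0, 0, 0, 0, 0, 0], [1, 0, 0, 0, 0, 0, 0], [1, 0, 0, 0, 0, 0, 0]])

```text
clock: 13.2
eef_pos: [0.4868, 0.0651, 0.2387]
orientation: [0.109, 0.994, 0.0, 0.001]
contact_force: [-0.9, -1.8, 7.9]
gripper_width: 0.0222
grip_force: 59.0
```

Emit:
send_rows(commands=[[1, 0, 0, 5, 0, 0, 0], [1, 0, 0, 15, 0, 0, 0], [1, 0, 0, 25, 0, 0, 0], [1, 0, 0, 25, 0, 0, 0], [1, 0, 0, 0, 0, 0, 0]])

```text
clock: 13.62
eef_pos: [0.4871, 0.0653, 0.3121]
orientation: [0.109, 0.994, 0.001, 0.003]
contact_force: [0.3, 0.6, 0.6]
gripper_width: 0.0223
grip_force: 58.8
```

Run:
```python
from h import *
S=grab('scene');W=grab('wrist')
s=readout.read_state();print(s['eef_pos'],to(s['eef_pos']),s['contact_force'],s['gripper_width'],s['grip_force'])
for c,a in greens(W,(150,100,420,420),50): print('W',c.round(1),a,to(plane(W,*c,.071)))
cv2.imwrite('pics/both5.png',np.hstack([cv2.resize(S['pixels'][130:290,210:370],(420,420)),cv2.resize(W['pixels'][150:360,185:375],(380,420))])[:,:,::-1])
```

```text
[0.48671356 0.06516203 0.30898731] [-28.6  23.1] [-0.42002947 -0.47751602 -0.37604993] 0.022176051371304288 58.83764326572418
W [281.6 263.4] 1890.0 [ 7.  23.5]
```

View pics/both5.png

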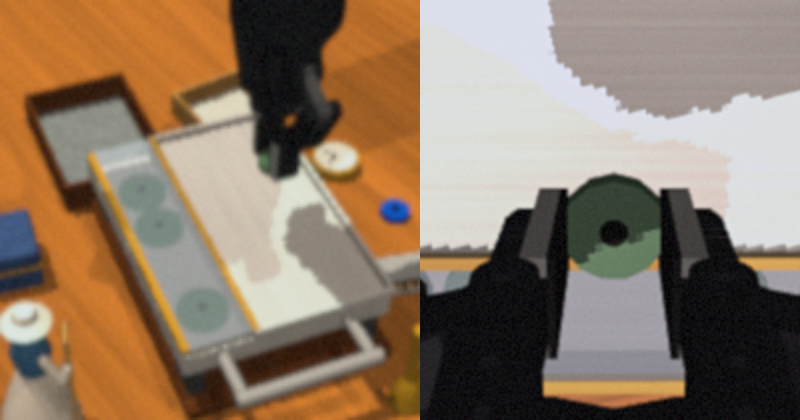

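Emit:
send_rows(commands=[[1, -12.1, -24.3, 0, 0, 0, 4.2], [1, -12.1, -24.3, 0, 0, 0, 4.2], [1, -12.1, -24.3, 0, 0, 0, 4.2], [1, -12.1, -24.3, 0, 0, 0, 0], [1, -12.1, -24.3, 0, 0, 0, 0], [1, -12.1, -24.3, 0, 0, 0, 0], [1, -12.1, -24.3, 0, 0, 0, 0], [1, -12.1, -24.3, 0, 0, 0, 0], [1, 0, 0, -30, 0, 0, 0], [1, 0, 0, -30, 0, 0, 0], [1, 0, 0, 0, 0, 0, 0]])

```text
clock: 14.63
eef_pos: [0.3892, -0.129, 0.2442]
orientation: [-0.0, 1.0, 0.001, -0.003]
contact_force: [0.3, 0.1, -0.2]
gripper_width: 0.0223
grip_force: 59.0
```

Run:
```python
from h import *
S=grab('scene');W=grab('wrist')
s=readout.read_state();print(s['eef_pos'],s['orientation'],s['gripper_width'],s['grip_force'])
p=s['eef_pos'];c=proj(W,[p[0],p[1],.025]);print(c)
im=W['pixels'].copy();cs=[]
# box outer rim prediction
for dx,dy in((-.04,-.04),(-.04,.04),(.04,.04),(.04,-.04)): cs.append(proj(W,[.3898+dx,-.1292+dy,.025]))
cv2.polylines(im,[np.int32(cs)],True,(255,0,0),1)
cv2.imwrite('pics/w6.png',im[:,:,::-1])
```

```text
[ 0.38974629 -0.12861898  0.24776746] [-1.06891079e-03  9.99998487e-01  9.09149441e-05 -1.36946388e-03] 0.021923659292880003 58.99824321269989
[281.51487049 229.1978933 ]
```

View pics/w6.png

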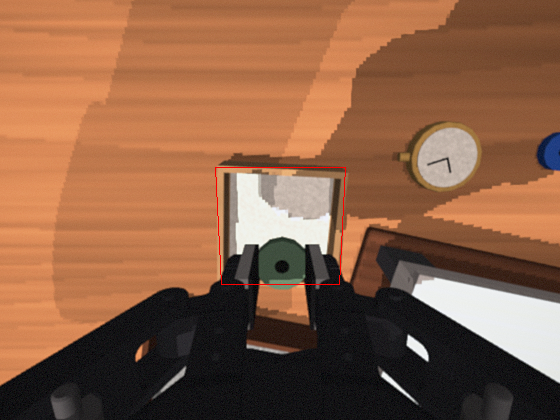

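The predicted box rim (red) matches the box in the wrist view, and the disc is held above its middle. Lowering and releasing.

Emit:
send_rows(commands=[[1, 0, 0, -20, 0, 0, 0], [1, 0, 0, -20, 0, 0, 0], [1, 0, 0, -15, 0, 0, 0], [1, 0, 0, -5, 0, 0, 0], [1, 0, 0, 0, 0, 0, 0], [0.65, 0, 0, 0, 0, 0, 0], [0.63, 0, 0, 0, 0, 0, 0], [0.63, 0, 0, 0, 0, 0, 0], [0.63, 0, 0, 0, 0, 0, 0], [0.63, 0, 0, 20, 0, 0, 0], [0.63, 0, 0, 40, 0, 0, 0], [0.63, 0, 0, 40, 0, 0, 0], [0.63, 0, 0, 40, 0, 0, 0]])

```text
clock: 15.82
eef_pos: [0.3972, -0.1314, 0.335]
orientation: [-0.001, 1.0, 0.001, -0.006]
contact_force: [0.3, -1.1, -0.5]
gripper_width: 0.0312
grip_force: 0.0
```

Run:
```python
from h import *
W=grab('wrist');T=grab('top')
s=readout.read_state();print(s['eef_pos'],s['gripper_width'])
for c,a in greens(W,(0,0,560,420),50,lo=(38,35,30)): print('W',c.round(1),a,plane(W,*c,.011))
for c,a in greens(T,(340,280,420,350),20): print('T',c.round(1),a,plane(T,*c,.011))
```

```text
[ 0.39773243 -0.13199328  0.33758545] 0.03149938148656308
W [281.1 194.8] 479.5 [ 0.3973024  -0.13099806  0.011     ]
T [395.3 326. ] 23.5 [ 0.36972643 -0.16170973  0.011     ]
T [331.7 438.5] 278.0 [ 0.1913714  -0.05099964  0.011     ]
```

Emit:
send_rows(commands=[[0.5, 12.1, 26.6, 0, 0, 0, -4.2], [0.5, 12.1, 26.6, 0, 0, 0, -4.2], [0.5, 12.1, 26.6, 0, 0, 0, -4.2], [0.5, 12.1, 26.6, 0, 0, 0, 0], [0.5, 12.1, 26.6, 0, 0, 0, 0], [0.5, 12.1, 26.6, 0, 0, 0, 0], [0.5, 12.1, 26.6, 0, 0, 0, 0], [0.5, 12.1, 26.6, 0, 0, 0, 0], [0.5, 12.1, 26.6, 0, 0, 0, 0], [0.5, 12.1, 26.6, 0, 0, 0, 0], [0.5, 12.1, 26.6, 0, 0, 0, 0], [0.5, 12.1, 26.6, 0, 0, 0, 0], [0.5, 0, 0, 0, 0, 0, 0], [0.5, 0, 0, 0, 0, 0, 0]])

```text
clock: 17.08
eef_pos: [0.5428, 0.1886, 0.3324]
orientation: [0.108, 0.994, 0.002, -0.005]
contact_force: [-0.5, -1.6, -0.1]
gripper_width: 0.0427
grip_force: 0.0
```

Run:
```python
from h import *
W=grab('wrist');T=grab('top')
s=readout.read_state();print(s['eef_pos'],s['orientation'],to(s['eef_pos']),s['gripper_width'])
im=W['pixels'].copy()
for x in(-.05,.05):
    p=o_+R_@[x,.155]; cv2.circle(im,tuple(int(v) for v in proj(W,[*p,.055]).round()),3,(255,0,0),1)
im2=T['pixels'][270:360,330:420]
cv2.imwrite('pics/w7.png',np.hstack([cv2.resize(im2,(240,240)),im[:240]])[:,:,::-1] if 0 else np.hstack([cv2.resize(im2,(240,420)),im])[:,:,::-1])
```

```text
[0.54274737 0.18679013 0.332683  ] [ 0.10946938  0.99397579  0.0017483  -0.00505218] [ -0.4 154. ] 0.04236119390434027
```

View pics/w7.png

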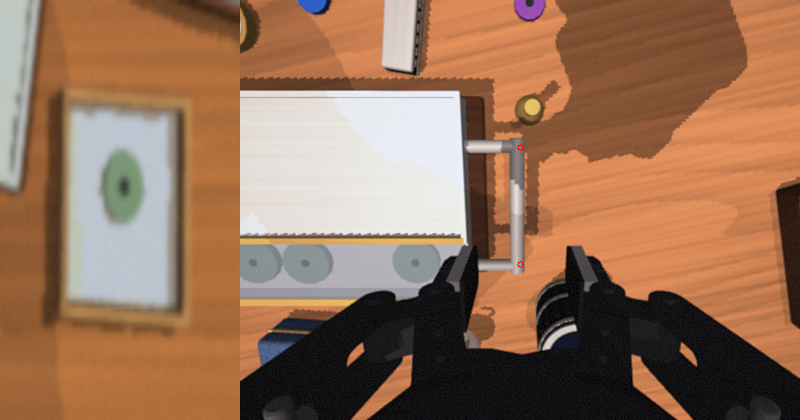

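Small disc lies in the stock box (left panel), and the predicted bar ends (red) fall on the handle. Descending and gripping.

Emit:
send_rows(commands=[[0.5, 0, 0, -25, 0, 0, 0], [0.5, 0, 0, -25, 0, 0, 0], [0.5, 0, 0, -25, 0, 0, 0], [0.5, 0, 0, -25, 0, 0, 0], [0.5, 0, 0, -15, 0, 0, 0], [0.5, 0, 0, -7, 0, 0, 0], [0.5, 0, 0, 0, 0, 0, 0], [0.7, 0, 0, 0, 0, 0, 0], [0.8, 0, 0, 0, 0, 0, 0], [1, 0, 0, 0, 0, 0, 0], [1, 0, 0, 0, 0, 0, 0], [1, 0, 0, 0, 0, 0, 0], [1, 0, 0, 0, 0, 0, 0]])

```text
clock: 18.27
eef_pos: [0.5431, 0.186, 0.212]
orientation: [0.11, 0.994, 0.001, -0.005]
contact_force: [-4.8, -11.4, 12.1]
gripper_width: 0.01
grip_force: 58.6
```

Emit:
send_rows(commands=[[1, -0.1, -0.6, 6.7, 0, 0, 0], [1, -0.1, -0.6, 6.7, 0, 0, 0], [1, -0.1, -0.6, 6.7, 0, 0, 0], [1, -0.2, -0.5, 6.8, 0, 0, 0], [1, -0.3, -1.2, 6.6, 0, 0, 0], [1, -0.3, -1.2, 6.6, 0, 0, 0], [1, -0.3, -1.2, 6.6, 0, 0, 0], [1, -0.2, -1.3, 6.7, 0, 0, 0], [1, -0.4, -1.9, 6.5, 0, 0, 0], [1, -0.4, -1.9, 6.5, 0, 0, 0], [1, -0.4, -1.9, 6.5, 0, 0, 0], [1, -0.5, -1.8, 6.4, 0, 0, 0]])

```text
clock: 19.27
eef_pos: [0.5398, 0.1718, 0.291]
orientation: [0.11, 0.994, 0.002, -0.005]
contact_force: [2.8, -7.8, -5.9]
gripper_width: 0.0096
grip_force: 58.3
```

Emit:
send_rows(commands=[[1, -0.5, -2.5, 6.3, 0, 0, 0], [1, -0.6, -2.5, 6.3, 0, 0, 0], [1, -0.5, -2.5, 6.2, 0, 0, 0], [1, -0.6, -2.5, 6.2, 0, 0, 0], [1, -0.7, -3.1, 6, 0, 0, 0], [1, -0.7, -3.1, 6, 0, 0, 0], [1, -0.7, -3.1, 6, 0, 0, 0], [1, -0.7, -3.0, 5.9, 0, 0, 0], [1, 0, 0, 0, 0, 0, 0]])

```text
clock: 20.02
eef_pos: [0.5348, 0.1499, 0.3404]
orientation: [0.11, 0.994, 0.003, -0.004]
contact_force: [4.9, -2.5, -3.6]
gripper_width: 0.0096
grip_force: 58.5
```

Run:
```python
from h import *
S=grab('scene')
s=readout.read_state();print(s['eef_pos'],s['orientation'],to(s['eef_pos']),s['gripper_width'],s['contact_force'],s['grip_force'])
for c,a in greens(S,(200,130,380,300),30): print(c.round(1),a,to(plane(S,*c,.011)))
```

```text
[0.5348596  0.15027889 0.33982215] [ 0.10938582  0.99398773  0.00256714 -0.00406681] [-1.000e-01  1.166e+02] 0.009651208848209265 [ 6.82397369 -1.41257381 -3.07794329] 58.5720956325531
[246.2 181.3] 151.5 [  47.6 -200.2]
[335.4 131.3] 74.0 [-255.4 -316.9]
```

Emit:
send_rows(commands=[[1, -0.8, -3.6, 5.6, 0, 0, 0], [1, -0.8, -3.7, 5.6, 0, 0, 0], [1, -0.8, -3.6, 5.6, 0, 0, 0], [1, -0.8, -3.7, 5.6, 0, 0, 0], [1, -0.9, -4.2, 5.2, 0, 0, 0], [1, -0.9, -4.2, 5.2, 0, 0, 0], [1, -0.9, -4.2, 5.2, 0, 0, 0], [1, -1, -4.1, 5.2, 0, 0, 0], [1, 0, 0, 0, 0, 0, 0], [1, 0, 0, 0, 0, 0, 0], [1, 0, 0, 0, 0, 0, 0], [1, 0, 0, 0, 0, 0, 0], [1, 0, 0, 0, 0, 0, 0], [1, 0, 0, 0, 0, 0, 0], [1, 0, 0, 0, 0, 0, 0], [1, 0, 0, 0, 0, 0, 0]])

```text
clock: 21.4
eef_pos: [0.5282, 0.1206, 0.3829]
orientation: [0.109, 0.994, 0.004, -0.004]
contact_force: [6.8, 6.2, 3.5]
gripper_width: 0.0095
grip_force: 58.6
```

Run:
```python
from h import *
S=grab('scene');T=grab('top')
s=readout.read_state();print(s['eef_pos'],to(s['eef_pos']),s['contact_force'],s['grip_force'])
for n,f,b in(('S',S,(200,130,380,300)),('T',T,(330,190,450,290))):
  for c,a in greens(f,b,30): print(n,c.round(1),a,to(plane(f,*c,.011)))
cv2.imwrite('pics/b8.png',np.hstack([cv2.resize(S['pixels'][120:280,200:360],(420,420)),cv2.resize(T['pixels'][190:290,340:440],(380,420))])[:,:,::-1])
```

```text
[0.52816115 0.12056598 0.38293545] [-0.2 86.2] [7.08422251 6.30911813 4.82249404] 58.601460456848145
S [243.4 176.2] 189.0 [  48.1 -221.7]
T [418.3 244.6] 376.5 [  51.  -238.5]
T [380.  239.3] 698.5 [  45.9 -172. ]
```

View pics/b8.png

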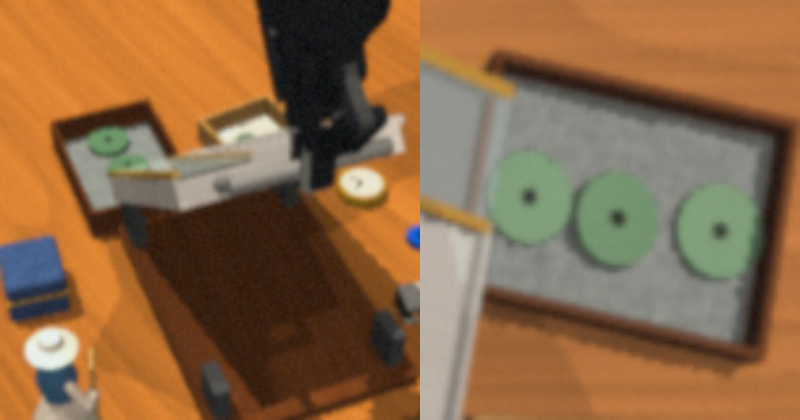

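All three discs are in the dish (right panel (530,195), (615,218), (720,230)). Lowering back along the same arc.

Emit:
send_rows(commands=[[1, 1, 4.1, -5.2, 0, 0, 0], [1, 0.9, 4.2, -5.2, 0, 0, 0], [1, 0.9, 4.2, -5.2, 0, 0, 0], [1, 0.9, 4.2, -5.2, 0, 0, 0], [1, 0.8, 3.7, -5.6, 0, 0, 0], [1, 0.8, 3.6, -5.6, 0, 0, 0], [1, 0.8, 3.7, -5.6, 0, 0, 0], [1, 0.8, 3.6, -5.6, 0, 0, 0], [1, 0.7, 3.0, -5.9, 0, 0, 0], [1, 0.7, 3.1, -6, 0, 0, 0], [1, 0.7, 3.1, -6, 0, 0, 0], [1, 0.7, 3.1, -6, 0, 0, 0], [1, 0.6, 2.5, -6.2, 0, 0, 0], [1, 0.5, 2.5, -6.2, 0, 0, 0], [1, 0.6, 2.5, -6.3, 0, 0, 0], [1, 0.5, 2.5, -6.3, 0, 0, 0]])

```text
clock: 22.83
eef_pos: [0.5399, 0.1729, 0.2898]
orientation: [0.109, 0.994, 0.002, -0.004]
contact_force: [6.0, -5.3, -2.9]
gripper_width: 0.0096
grip_force: 58.4
```

Emit:
send_rows(commands=[[1, 0.5, 1.8, -6.4, 0, 0, 0], [1, 0.4, 1.9, -6.5, 0, 0, 0], [1, 0.4, 1.9, -6.5, 0, 0, 0], [1, 0.4, 1.9, -6.5, 0, 0, 0], [1, 0.2, 1.3, -6.7, 0, 0, 0], [1, 0.3, 1.2, -6.6, 0, 0, 0], [1, 0.3, 1.2, -6.6, 0, 0, 0], [1, 0.3, 1.2, -6.6, 0, 0, 0], [1, 0.2, 0.5, -6.8, 0, 0, 0], [1, 0.1, 0.6, -6.7, 0, 0, 0], [1, 0.1, 0.6, -6.7, 0, 0, 0], [1, 0.1, 0.6, -4, 0, 0, 0], [1, 0, 0, -2, 0, 0, 0], [1, 0, 0, 0, 0, 0, 0], [1, 0, 0, 0, 0, 0, 0]])

```text
clock: 24.08
eef_pos: [0.5435, 0.1859, 0.2125]
orientation: [0.11, 0.994, 0.001, -0.004]
contact_force: [1.6, -16.0, 20.4]
gripper_width: 0.0098
grip_force: 69.6
```

Emit:
send_rows(commands=[[0.8, 0, 0, 0, 0, 0, 0], [0.6, 0, 0, 0, 0, 0, 0], [0.5, 0, 0, 0, 0, 0, 0], [0.5, 0, 0, 0, 0, 0, 0], [0.5, 0, 0, 10, 0, 0, 0], [0.5, 0, 0, 20, 0, 0, 0], [0.5, 0, 0, 30, 0, 0, 0], [0.5, 0, 0, 30, 0, 0, 0], [0.5, 0, 0, 30, 0, 0, 0], [0.5, -10, 30, 20, 0, 0, 0], [0.5, -10, 30, 0, 0, 0, 0], [0.5, -10, 30, 0, 0, 0, 0], [0.5, -10, 30, 0, 0, 0, 0], [0.5, -10, 30, 0, 0, 0, 0], [0.5, 0, 0, 0, 0, 0, 0], [0.5, 0, 0, 0, 0, 0, 0]])

```text
clock: 25.42
eef_pos: [0.492, 0.3389, 0.352]
orientation: [0.108, 0.994, 0.002, -0.005]
contact_force: [0.4, -0.6, 0.0]
gripper_width: 0.0426
grip_force: 0.0
```

Run:
```python
from h import *
S=grab('scene');T=grab('top')
s=readout.read_state();print(s['eef_pos'],s['contact_force'],s['gripper_width'])
cv2.imwrite('pics/b9.png',np.hstack([cv2.resize(S['pixels'][140:360,190:410],(420,420)),cv2.resize(T['pixels'][120:370,190:440],(380,420))])[:,:,::-1])
```

```text
[0.49318736 0.33682544 0.35188634] [ 0.83835544 -0.12138951  0.69538628] 0.0426510647664872
```

View pics/b9.png

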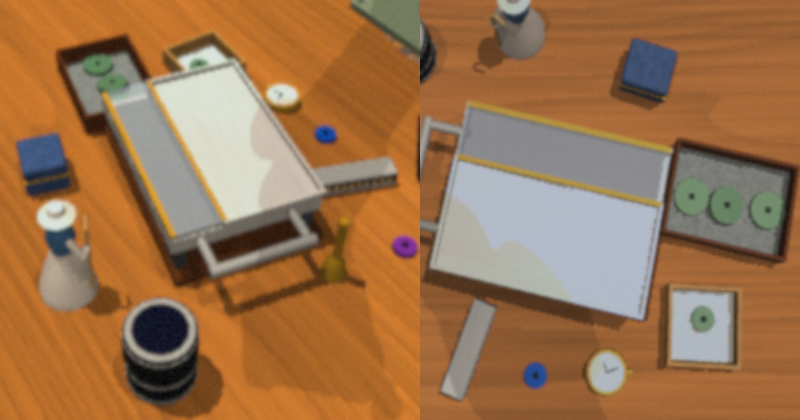

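The tray is level and the lid shut. The three large discs are in the dish, the small one is in the stock box, and nothing else has moved.

```bash
python3 -c "
from plant import job;print(job.finish_job())"
```

```text
the job is handed in; nothing more can be done
None
```

The job is done and handed in at about 25 s of the 66 s allowed: the three large discs are in the dish, the small one is in the stock box, the lid is shut, the tray is level, and the last pictures show the other pieces undisturbed.

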